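# Cover the offering bowl, then unscrew the tight jar lid and hold it over the jar

### The job

Before the incense jar is opened, put the loose brass cover on the stainless bowl so that it sits level on the rim and nothing can fall in, and let go of it. Then unscrew the tight lid of the white porcelain jar (anticlockwise seen from above) while the jar stays down in its wooden stand, stop turning once the lid comes free, and finish while still holding the lid level, straight over the open mouth, a couple of centimetres clear of the rim. Do not lift the jar out or tip it, and leave the tiger, the amber bottle, the tea light and the incense box where they are.

Things in the scene. Friction and masses are not known exactly. Their poses are not given: they have to be found in the camera images.
- stand: dark wooden stand fixed to the ledge, 112 x 112 x 24 mm, with a square recess 87 mm wide whose floor is 8 mm above the ledge; it braces the jar's square foot against turning (1.5 mm play all round). Origin: centre of its underside; z up.
- jar: white porcelain jar standing loose in the stand, 0.75 kg: square foot 84 x 84 x 30 mm, round belly 82 mm across with blue rings, shoulder falling from 20 mm radius at 86 mm to 34 mm radius at 79 mm height, narrow neck. Origin: centre of its underside; z up along its axis.
- jar_rim (a point): centre of the jar's rim, 112 mm above the jar's underside, z up; under the lid at the start.
- lid: round white screw lid with blue ribs, 57 mm across, 37 mm tall, 90 g. Origin: centre of the skirt's lower edge; z up along its axis. Grip it by the sides of its solid 57 mm head, 17 to 37 mm above the origin; the skirt below is 55 mm across. Tight, the origin is 97 mm above the jar's underside, 15 mm below the rim. Pulled before it is free, it lifts the jar with it.
- lid_grip (a point): point on the lid's axis 27 mm above its origin, in the middle of the head to grip. Three lugs and a sprung seal (28 N) hold the lid; it takes about 0.1 to 0.5 N m to turn. Turned anticlockwise from above it does not rise until, 47 degrees from tight, the lugs come free and it springs up 1 to 2 mm; from there it lifts straight off. At 87 degrees it meets a stop: 65 to 75 degrees relative to the jar is best.
- bowl: open stainless bowl, 110 mm across the rim, 50 mm tall, wall 3 mm, loose on the ledge, 0.28 kg. Origin: centre of its underside; z up.
- bowl_rim (a point): centre of the bowl's mouth at rim height, 50 mm above its underside, z up.
- cover: loose brass cover, right way up on the ledge, 160 g: disc 122 mm across, 5 mm thick; under it a boss 84 mm across, 6 mm deep, that goes into the bowl's mouth; on top a round dark wooden knob 22 mm across, 30 mm tall. Origin: centre of the boss's underside; disc 6 to 11 mm, knob 11 to 41 mm above it. Seated, the origin is 6 mm below the bowl's rim.
- tiger: orange ceramic tiger figurine, 70 mm wide, 120 mm tall, loose, standing at the back. Origin: centre of its underside.
- bottle: empty amber glass bottle, 64 mm across, 185 mm tall, loose, standing at the back. Origin: centre of its underside.
- tealight: LED tea light in a blue ceramic cup, 56 mm across, 30 mm tall, loose, standing at the back. Origin: centre of its underside.
- incense_box: closed dark red box, 60 x 220 x 35 mm, lying loose at the robot's left. Origin: centre of its underside.

How it is judged:
By the outcome, as a careful person would: the job done as asked, in the order asked, and still so for the second after the job is handed in, while the arm keeps its last pose, push and grip.
It also fails if it takes over 54 s, if anything falls off the work surface, if the arm or the gripper's body presses on something with over 40 N, if the wrist force passes 120 N, or if a joint passes its speed limit or range.

### The arm

A 7-joint arm with a two-finger parallel gripper is mounted at the origin on the work surface. World frame = base frame: x ahead of the robot, y to its left, z up, the work surface at z = 0. Lengths are in mm, angles in rad, forces in N, time in s.
With the tool pointing down it reaches from about 350 to 900 mm from the base axis. Payload 8.1 kg.
Tool frame: the origin (TCP) lies at the very end of the fingers, on their centre line; the grasp point (between the pads) lies 19 mm behind it; x points along the fingers, y is the direction in which the jaws open and shut, and the axes are right-handed (so a half turn about x gives the same grasp; the last joint's range is limited). The gripper opens to 85 mm and grips with 20 to 120 N. Pads are 22 mm wide; open, the fingers measure 114 mm over their backs; the gripper's body (76 mm by 85 mm) begins 54 mm behind the grasp point. The pads swing forward as they close: fully open they stand 13 mm farther back than shut.
Start: joints at [1.095, 0.434, 0.025, 1.573, -0.012, 1.134, -0.075], TCP at [227.618, -582.092, 231.323] pointing down, gripper open.
Joint ranges: [-2.62, 2.62], [-0.44, 2.09], [-1.27, 1.32], [0.08, 2.57], [-1.32, 4.46], [0.12, 2], [-2.74, 2.74]. Speed limits (rad/s): [2.22, 2.22, 3.01, 3.01, 3.14, 3.14, 3.14].

### API

Orientations are given as a rotation vector (axis times angle).
In Python, from station import robot gives the robot as it stands.
- The arm moves only by the tool play_rows, never from a script. Its arguments are lists of equal length, an entry for each row: "slide": the shift along the tool's x, y, z in mm, a list of three; "roll": the turn about the tool's x in rad. A call has 1 to 5 rows; each row is the pose to reach, as a shift and turn from the pose commanded when the call began, along the tool's axes at that moment; what a row does not reach only later rows make up. A row lasts 1/10 s, in which the tool goes at most 50 mm and 8.59 degrees, less where a joint would pass 70% of its speed; a pose out of reach is approached as far as the arm can. A call with a gripper value outside its range is refused whole. "fingers" is the gripper's target within -1 to 1 (shut at 1, half-way at 0, fully open at -1), set as the call begins (left out, the last holds). The fingers move at their own pace and stop on an object; the grip force is fixed at half the most. Time passes only in rows, so rows that repeat a pose let the fingers close. It gives the time, the measured TCP pose, the force and the opening at its end, in the units of the state.
- robot.get_obs(): the state, without advancing time (a new reading comes with each control period).
- robot.grab_frame(name): name is "scene" or "top" or "wrist"; returns the picture (384x512x3 uint8, red, green, blue); there is no depth.
- robot.camera_params(name): a dict with "fx", "fy", "cx", "cy" (pixels), "position" and "attitude" of the camera in the world. Camera axes: x right, y up, looking along -z (the intrinsics and any distortion apply to the point x, -y, -z); pixel columns grow to the right and rows downward; lengths in mm; the calibration is good to about 2 mm. A picture is of the moment at which its call begins: read the wrist's pose just before it. camera_params takes no time and is no camera call; for the wrist camera it gives the pose at the moment of the call.
- robot.job_done(): hands the job in, once; it reports no verdict.
Trained networks look in the newest picture that a camera, given by its name, has taken for a name from the list of things; names that differ only in an ending like _2 or _b are one class to them, and where a whole thing is asked for, a point or a joint stands for the part that bears it (a point fixed in the world has none). Each returns a list of dicts, best first, with "confidence" (0 to 1); they miss things now and then, are a little off and sometimes report something else, mostly with a low value. They report only what shows in the picture. A call takes as long as a camera call.
- robot.search_frame(name, camera): "extent" ([centre column, centre row, width, height] in pixels, round what is visible of it).
- robot.silhouettes(name, camera): "region" (384x512 bool, what is visible of it) and "extent" ([centre column, centre row, width, height] in pixels, round what is visible of it).
The state is a dict: "clock": time; "q": joint angles; "joint_vel": joint speeds; "joint_torque": joint torques, N m; "tcp_pos": TCP position; "tcp_rot": TCP orientation; "ft_force": force on the tool from outside, world axes, zero at the start; "wrist_torque": the same for the moment, N m; "finger_gap": finger opening in mm.
Only numpy, scipy, OpenCV 4.12 (cv2) and the standard library are available. Lean on these libraries where they do the work, as an engineer would, in place of code of your own. Each camera call takes 0.05 s, during which the arm holds its last target.

## Working session

There is one attempt and no reset: what is moved stays moved. The work goes in short steps, Python scripts to look and compute and a tool call to move; the robot and the scene stay as the last step left them, time stands still between calls to the robot, and variables do not carry over. Pictures are saved under pics/ and viewed, and the job is handed in when it is done.

Besides the shell and the picture viewer there is one more tool, called after "Request:" as name([rows], argument=value, ...), one row to a line, values as JSON. play_rows: Moves the arm, as the interface text tells. Its arguments: {"type":"object","properties":{"slide":{"type":"array"},"roll":{"type":"array"},"fingers":{"type":"number"}},"required":["slide","roll"]}

```bash
ls; mkdir -p pics
cat > a.py <<'E'
from station import robot
import cv2,numpy as np
o=robot.get_obs()
for k in o: print(k,np.round(o[k],3))
for n in ["scene","top","wrist"]:
    im=robot.grab_frame(n); cv2.imwrite(f"pics/{n}0.png",im[:,:,::-1])
    print(n,robot.camera_params(n))
E
python3 a.py
```

```text
pics
clock 0.0
q [ 1.095  0.435  0.025  1.574 -0.012  1.134 -0.075]
joint_vel [ 0.001  0.001 -0.002  0.002  0.001  0.     0.   ]
joint_torque [ 0.0000e+00 -6.7047e+01  1.0260e+00 -3.1620e+01  1.6000e-02  1.3000e-02
  0.0000e+00]
tcp_pos [ 227.408 -581.629  230.508]
tcp_rot [ 2.018  0.382 -2.019]
ft_force [-0.635 -0.518 -0.171]
wrist_torque [-0.043 -0.003 -0.048]
finger_gap 85.107
scene {'fx': 401.0058452639441, 'fy': 401.0058452639441, 'cx': 251.80558236698135, 'cy': 189.0701203091103, 'position': array([1254.35206556, -258.52910049,  914.28594622]), 'attitude': array([0.68582616, 0.3719809 , 0.96129736])}
top {'fx': 391.1860985677042, 'fy': 391.1860985677042, 'cx': 257.41580350839615, 'cy': 189.92799172192713, 'position': array([ 576.47393248,  117.77096478, 1064.45758406]), 'attitude': array([ 0.04403463, -0.02731051, -1.57697094])}
wrist {'fx': 286.6460838878517, 'fy': 286.6460838878517, 'cx': 255.03639500291322, 'cy': 192.5050740607358, 'position': array([ 295.09789019, -554.99379011,  372.76284103]), 'attitude': array([-0.25327308,  0.17675163, -1.18797699])}
```

View pics/scene0.png

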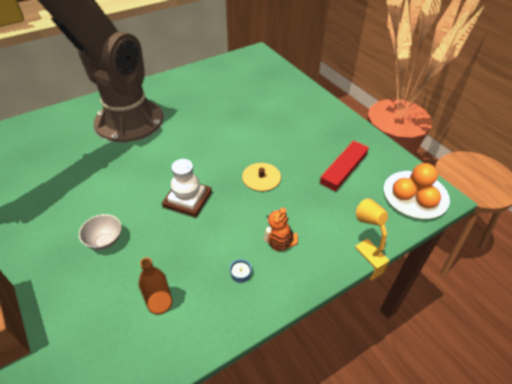

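View pics/top0.png

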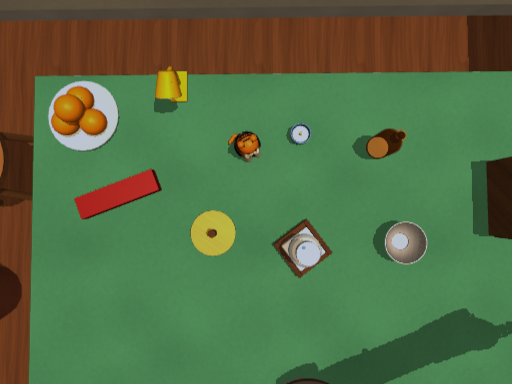

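View pics/wrist0.png

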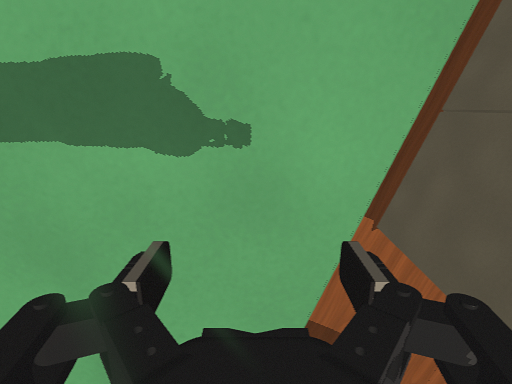

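```bash
cat > h.py <<'E'
from station import robot
import cv2,numpy as np
from scipy.spatial.transform import Rotation as R
from scipy.optimize import least_squares
def back(cp,px,z):
    px=np.atleast_2d(px).astype(float)
    d=np.c_[(px[:,0]-cp['cx'])/cp['fx'],-(px[:,1]-cp['cy'])/cp['fy'],-np.ones(len(px))]
    d=R.from_rotvec(cp['attitude']).apply(d); p=cp['position']
    return p+d*((z-p[2])/d[:,2])[:,None]
def proj(cp,P):
    c=R.from_rotvec(cp['attitude']).inv().apply(np.atleast_2d(P)-cp['position'])
    return np.c_[cp['cx']+cp['fx']*c[:,0]/-c[:,2],cp['cy']-cp['fy']*c[:,1]/-c[:,2]]
def contour(m):
    c=max(cv2.findContours(m.astype(np.uint8),cv2.RETR_EXTERNAL,cv2.CHAIN_APPROX_NONE)[0],key=cv2.contourArea)
    return c[:,0,:]
def hullmask(cp,P,S=8):
    # silhouette of convex pts -> centroid/extent
    return cv2.convexHull(proj(cp,P).astype(np.float32))[:,0]
def circ(r,z,n=48):
    a=np.linspace(0,2*np.pi,n,endpoint=False); return np.c_[r*np.cos(a),r*np.sin(a),0*a+z]
def fitsil(cps,cons,pts,x0):
    # pts: model points about (0,0), z world; fit xy so that the convex hull of the projection matches
    def f(x):
        r=[]
        for cp,c in zip(cps,cons):
            h=hullmask(cp,pts+[x[0],x[1],0])
            r+= [cv2.pointPolygonTest(h,(float(a),float(b)),True)+0.5 for a,b in c]
        return np.array(r)
    s=least_squares(f,x0,loss='soft_l1',diff_step=1e-3,f_scale=1.)
    return s.x,np.sqrt(np.mean(s.fun**2))
E
cat > b.py <<'E'
from h import *
models={'cover':np.r_[circ(61,11),circ(61,6)],'bowl':np.r_[circ(55,50),circ(25,0)],'lid':np.r_[circ(28.5,142),circ(28.5,122),circ(27.5,105)]}
ims={}
for c in ['top','scene']:
    ims[c]=robot.grab_frame(c)[:,:,::-1].copy()
    cp=robot.camera_params(c)
    for n in ['cover','bowl','lid','jar','stand','tiger','bottle','tealight','incense_box']:
        r=robot.silhouettes(n,c)
        if not r: print(c,n,None);continue
        print(c,n,[(round(q['confidence'],2),np.round(q['extent'])) for q in r[:2]])
        m=r[0]['region']; np.save(f'{c}_{n}.npy',m)
        con=contour(m); cv2.polylines(ims[c],[con.reshape(-1,1,2)],True,(255,0,255),1)
        if n in models:
            z=models[n][0,2]
            x0=back(cp,con.mean(0),z)[0,:2]
            h=cv2.convexHull(con)[:,0]
            cc=con if n!='cover' else con
            x,e=fitsil([cp],[cc],models[n],x0); print('   fit',np.round(x,1),round(e,2), 'x0',np.round(x0,1))
    cv2.imwrite(f'pics/{c}1.png',ims[c])
print(robot.get_obs()['clock'])
E
python3 b.py
```

```text
top cover [(0.74, array([213., 233.,  43.,  48.]))]
   fit [512.3 250.1] 1.16 x0 [513.4 250.2]
top bowl [(0.81, array([406., 240.,  43.,  46.]))]
   fit [ 487.1 -251.3] 1.33 x0 [ 487.2 -251.4]
top lid [(0.82, array([308., 254.,  25.,  22.]))]
   fit [470.6  10.4] 1.38 x0 [471.2  11.9]
top jar [(0.96, array([303., 248.,  46.,  44.]))]
top stand [(0.64, array([303., 246.,  59.,  55.])), (0.3, array([212., 232.,  42.,  46.]))]
top tiger [(0.92, array([244., 147.,  34.,  26.]))]
top bottle [(0.77, array([386., 140.,  43.,  28.]))]
top tealight [(0.63, array([301., 134.,  22.,  27.]))]
top incense_box [(0.86, array([118., 197.,  89.,  45.]))]
scene cover [(0.93, array([262., 177.,  40.,  21.])), (0.2, array([186., 202.,  52.,  30.]))]
   fit [513.3 247.5] 1.26 x0 [517.8 244.5]
scene bowl [(0.9, array([ 99., 233.,  40.,  36.]))]
   fit [ 491.5 -253.4] 0.85 x0 [ 495.  -253.7]
scene lid [(0.57, array([183., 170.,  20.,  23.]))]
   fit [471.4   9. ] 0.87 x0 [489.6   2.5]
scene jar [(0.92, array([185., 191.,  40.,  32.])), (0.15, array([180., 170.,  21.,  21.]))]
scene stand [(0.9, array([186., 202.,  49.,  34.]))]
scene tiger [(0.8, array([280., 230.,  34.,  40.]))]
scene bottle [(0.57, array([154., 289.,  35.,  52.]))]
scene tealight [(0.84, array([240., 275.,  26.,  25.])), (0.29, array([ 98., 234.,  39.,  33.]))]
scene incense_box [(0.62, array([344., 166.,  50.,  49.]))]
1.15
```

Run:
```python
import cv2,numpy as np
a=cv2.imread('pics/top0.png');b=cv2.imread('pics/top1.png')
c=np.hstack([cv2.resize(i[200:290,180:440],None,fx=3,fy=3,interpolation=cv2.INTER_CUBIC) for i in (a,)])
d=cv2.resize(b[200:290,180:440],None,fx=3,fy=3)
cv2.imwrite('pics/z1.png',np.vstack([c,d]))
```

```text
(no output)
```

View pics/z1.png

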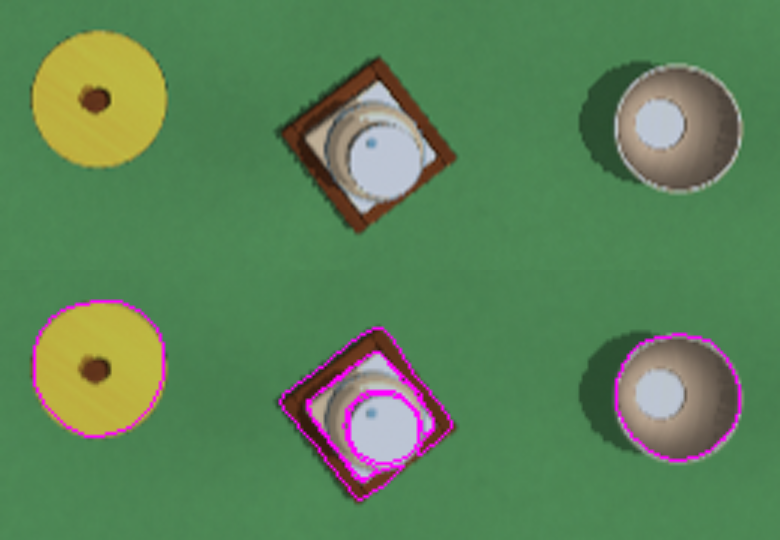

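```bash
cat > c.py <<'E'
from h import *
cover=np.r_[circ(61,11),circ(61,6)]; bowl=np.r_[circ(55,50),circ(25,0)]
out={}
for c in ['top','scene']:
    im=cv2.imread(f'pics/{c}0.png').astype(int); cp=robot.camera_params(c)
    b,g,r=im[...,0],im[...,1],im[...,2]
    ng=~((g>r*1.15)&(g>b*1.1))
    big=cv2.resize(np.float32(ng),None,fx=1,fy=1)
    for n,mod,x0 in [('cover',cover,[512,249]),('bowl',bowl,[489,-252])]:
        u=proj(cp,[[*x0,mod[0,2]]])[0].astype(int)
        m=np.zeros_like(ng); s=34
        sl=(slice(u[1]-s,u[1]+s),slice(u[0]-s,u[0]+s)); m[sl]=ng[sl]
        con=contour(m); x,e=fitsil([cp],[con],mod,np.array(x0,float)); print(c,n,np.round(x,1),round(e,2))
    # stand
    u=proj(cp,[[485,10,10]])[0].astype(int); m=np.zeros_like(ng); s=48
    sl=(slice(u[1]-s,u[1]+s),slice(u[0]-s,u[0]+s)); m[sl]=ng[sl]; con=contour(m)
    def pts(x):
        q=np.array([[sx*56,sy*56,z] for sx in(1,-1) for sy in (1,-1) for z in(0,24.)])
        lid=np.r_[circ(28.5,142),circ(28.5,122),circ(41,75),circ(41,50)]
        q=np.r_[q,lid]
        q=R.from_euler('z',x[2]).apply(q); return q+[x[0],x[1],0]
    def f(x):
        h=hullmask(cp,pts(x)); P=con
        if c=='scene': P=con[con[:,1]>u[1]+2]
        return np.array([cv2.pointPolygonTest(h,(float(a),float(b_)),True)+.5 for a,b_ in P])
    s=least_squares(f,[485,10,0.6],loss='soft_l1',diff_step=1e-3); print(c,'stand',np.round(s.x,2),np.sqrt(np.mean(s.fun**2)))
    m2=np.load(f'{c}_stand.npy')
E
python3 c.py
```

```text
top cover [510.5 249.9] 0.94
top bowl [ 485.  -251.2] 1.14
top stand [468.81  10.24   0.64] 1.0758501652343584
scene cover [512.9 249.9] 0.61
scene bowl [ 489.8 -251.5] 0.73
scene stand [463.29  12.42   0.63] 0.4368968267433467
```

```bash
cat > st.py <<'E'
from h import *
o=robot.get_obs(); M=R.from_rotvec(o['tcp_rot']).as_matrix()
if __name__=='__main__':
    print('t',round(o['clock'],2),'tcp',np.round(o['tcp_pos'],1),'gap',round(float(o['finger_gap']),1),'F',np.round(o['ft_force'],1),'T',np.round(o['wrist_torque'],2))
    print('q',np.round(o['q'],2)); print('x',np.round(M[:,0],3),'y',np.round(M[:,1],3),'z',np.round(M[:,2],3),'yaw of y deg',round(float(np.degrees(np.arctan2(M[1,1],M[0,1]))),2))
def go(target):  # slide in ideal tool axes given measured pose
    return np.round(M.T@(np.array(target)-o['tcp_pos']),1)
E
python3 st.py; python3 -c "
from st import *
print(go([511,250,130]), go([511,250,230]))"
```

```text
t 1.15 tcp [ 227.6 -582.1  231.3] gap 85.2 F [-0.3  0.3 -0.3] T [-0.03  0.   -0.02]
q [ 1.1   0.43  0.02  1.57 -0.01  1.13 -0.08]
x [ 0. -0. -1.] y [ 0.364 -0.931  0.   ] z [-0.931 -0.364 -0.   ] yaw of y deg -68.65
[ 101.3 -671.8 -566.9] [   1.3 -671.8 -566.9]
```

Request:
play_rows([
  [0,-33,-28],
  [0,-67,-57],
  [0,-100,-85],
  [0,-134,-113],
  [0,-168,-142],
], roll=[-0.1,-0.2,-0.3,-0.4,-0.5])

```text
clock: 1.65
tcp_pos: [299.0, -372.4, 231.5]
tcp_rot: [1.699, 0.796, -1.699]
ft_force: [0.3, -0.8, -0.3]
finger_gap: 85.3
```

```bash
python3 st.py;python3 -c "
from st import *
print(go([511,250,230]))"
```

```text
t 1.65 tcp [ 299.  -372.4  231.5] gap 85.3 F [ 0.3 -0.8 -0.3] T [-0.01 -0.05 -0.05]
q [ 0.92  0.21 -0.17  1.91  0.04  1.03  0.05]
x [ 0.    -0.001 -1.   ] y [ 0.769 -0.64   0.001] z [-0.64  -0.769  0.   ] yaw of y deg -39.77
[   1.2 -235.2 -614. ]
```

Request:
play_rows([
  [0,-17,-44],
  [0,-34,-88],
  [0,-50,-132],
  [0,-67,-175],
  [0,-84,-219],
], roll=[-0.1,-0.2,-0.3,-0.4,-0.5])

```text
clock: 2.15
tcp_pos: [375.4, -150.5, 231.7]
tcp_rot: [1.351, 1.11, -1.351]
ft_force: [1.4, -0.6, -0.0]
finger_gap: 85.2
```

```bash
python3 st.py;python3 -c "
from st import *
print(go([511,250,230]))"
```

```text
t 2.15 tcp [ 375.4 -150.5  231.7] gap 85.2 F [ 1.4 -0.6 -0. ] T [ 0.   -0.06 -0.03]
q [ 0.64  0.1  -0.42  2.04  0.05  1.01  0.  ]
x [ 0.001 -0.001 -1.   ] y [ 0.981 -0.193  0.001] z [-0.193 -0.981  0.001] yaw of y deg -11.14
[   1.5   55.6 -419.2]
```

Request:
play_rows([
  [0,4,-40],
  [0,8,-80],
  [0,12,-120],
  [0,15,-155],
], roll=[-0.08,-0.16,-0.24,-0.32])

```text
clock: 2.55
tcp_pos: [420.8, -1.1, 231.7]
tcp_rot: [1.116, 1.265, -1.115]
ft_force: [0.3, -0.7, 0.7]
finger_gap: 85.6
```

```bash
python3 st.py;python3 -c "
from st import *
print(go([511,250,230]))
im=robot.grab_frame('wrist');cv2.imwrite('pics/w1.png',im[:,:,::-1])
cp=robot.camera_params('wrist');np.save('w1cp.npy',cp,allow_pickle=True)
print(cp)"
```

```text
t 2.55 tcp [420.8  -1.1 231.7] gap 85.6 F [ 0.3 -0.7  0.7] T [-0.03 -0.   -0.02]
q [ 0.41  0.15 -0.6   2.    0.1   1.02 -0.1 ]
x [ 0.001 -0.    -1.   ] y [0.992 0.125 0.001] z [ 0.125 -0.992  0.   ] yaw of y deg 7.21
[   1.8  121.  -237.8]
{'fx': 286.6460838878517, 'fy': 286.6460838878517, 'cx': 255.03639500291322, 'cy': 192.5050740607358, 'position': array([411.81657993,  76.37647959, 374.39528532]), 'attitude': array([-0.28479387, -0.02123405,  0.13551028])}
```

View pics/w1.png

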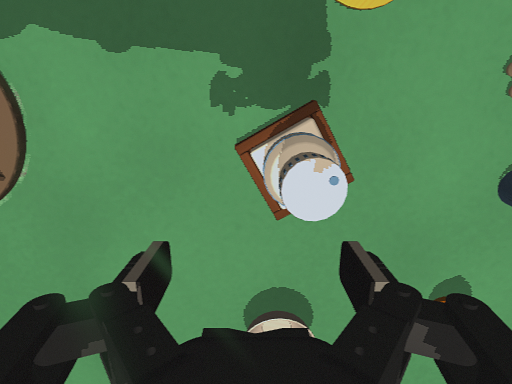

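```bash
cat > lid.py <<'E'
from h import *
cp=np.load('w1cp.npy',allow_pickle=True).item()
im=cv2.imread('pics/w1.png'); 
g=cv2.cvtColor(im,cv2.COLOR_BGR2GRAY)
c=cv2.HoughCircles(cv2.GaussianBlur(g,(0,0),1),cv2.HOUGH_GRADIENT_ALT,1,30,param1=200,param2=0.7,minRadius=25,maxRadius=45)
print(c); 
if c is not None:
  for q in c[0]: print(back(cp,q[:2],142)[0], q[2]/286.6*(cp['position'][2]-142))
# stand corners px
C=np.array([[236,145],[316,101],[354,180],[277,219]])
P=back(cp,C,24);print(P.round(1),P.mean(0).round(1)); d=P-P[[1,2,3,0]];print(np.linalg.norm(d,axis=1),np.degrees(np.arctan2(d[:,1],d[:,0]))%90)
r=robot.silhouettes('lid','wrist')
for q in r[:2]: print(q['confidence'],q['extent'])
E
python3 lid.py
python3 -c "
import cv2
a=cv2.imread('pics/w1.png')[90:230,220:370];cv2.imwrite('pics/w1z.png',cv2.resize(a,None,fx=4,fy=4))"
```

```text
[[[304.       172.        40.271935]]]
[459.25478336  31.91761137 142.        ] 32.65529354108504
[[395.3  31.1  24. ]
 [481.7  94.4  24. ]
 [547.6   7.8  24. ]
 [459.9 -57.3  24. ]] [471.1  19.   24. ]
[107.05417269 108.81488764 109.24158297 109.41008523] [36.24170254 37.29247224 36.56338819 36.14209787]
0.86 [310.9, 188.5, 68.5, 68.8]
```

View pics/w1z.png

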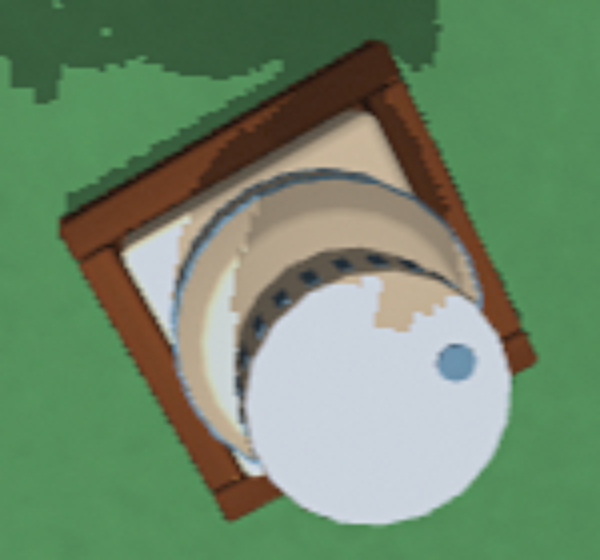

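```bash
python3 -c "
from h import *
cp=np.load('w1cp.npy',allow_pickle=True).item()
print(back(cp,[314.4,188.2],142), back(cp,[250+0,0],0))
cq=robot.camera_params('wrist');print(cq, robot.get_obs()['tcp_pos'], robot.get_obs()['joint_vel'].round(3))
cp=cq
print(back(cp,[314.4,188.2],142));P=back(cp,np.array([[236,145],[316,101],[354,180],[277,219]]),24);print(P,P.mean(0))
"
```

```text
[[470.48726379  19.41288522 142.        ]] [[390.67185497 192.87357071   0.        ]]
{'fx': 286.6460838878517, 'fy': 286.6460838878517, 'cx': 255.03639500291322, 'cy': 192.5050740607358, 'position': array([411.60851981,  73.77375001, 374.07487277]), 'attitude': array([-0.28574746, -0.01938927,  0.13083313])} [421.46459527   1.57917286 231.91014428] [ 0.047 -0.012  0.079  0.027  0.008  0.01   0.02 ]
[[469.66458907  16.37508211 142.        ]]
[[394.52609996  28.22564826  24.        ]
 [481.08151375  91.03936475  24.        ]
 [546.5157681    4.25045968  24.        ]
 [458.57859857 -60.38479068  24.        ]] [470.17549509  15.7826705   24.        ]
```

```bash
cat > look.py <<'E'
import sys
from h import *
def look(name):
    robot.grab_frame('top')
    o=robot.get_obs(); cp=robot.camera_params('wrist'); im=robot.grab_frame('wrist')
    cv2.imwrite(f'pics/{name}.png',im[:,:,::-1]); np.save(f'{name}cp.npy',cp,allow_pickle=True)
    print(o['tcp_pos'].round(1),np.abs(o['joint_vel']).max().round(3),cp['position'].round(1),cp['attitude'].round(4),round(o['clock'],2))
    return im,cp
if __name__=='__main__': look(sys.argv[1])
E
python3 look.py w2
python3 -c "
import cv2
a=cv2.imread('pics/w2.png')[90:230,220:370];cv2.imwrite('pics/w2z.png',cv2.resize(a,None,fx=4,fy=4,interpolation=cv2.INTER_CUBIC))"
```

```text
[420.8  -1.  231.5] 0.054 [411.4  71.4 373.6] [-0.287  -0.0174  0.1265] 2.7
```

View pics/w2z.png

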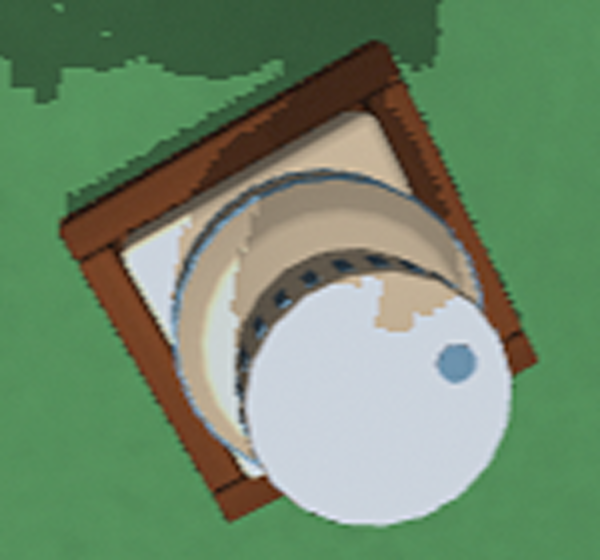

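```bash
python3 -c "
from h import *
cq=robot.camera_params('wrist');print(cq['position'],cq['attitude'])
cp=np.load('w2cp.npy',allow_pickle=True).item()
for cp in(cp,cq):
  print(back(cp,[314.4,188.2],142));P=back(cp,np.array([[236,145],[316,101],[354,180],[277,219]]),24);print(P.mean(0))
"; python3 st.py
```

```text
[411.32464095  69.76022273 373.36211019] [-0.28777508 -0.01608345  0.12326125]
[[468.80127065  13.49721631 142.        ]]
[469.18178236  12.69891983  24.        ]
[[468.27115367  11.59120146 142.        ]]
[468.57586614  10.6701847   24.        ]
t 2.75 tcp [420.3  -2.8 231.3] gap 85.2 F [-0.  -0.1  0.5] T [-0.05  0.04  0.02]
q [ 0.42  0.15 -0.59  2.    0.1   1.02 -0.1 ]
x [-0. -0. -1.] y [ 0.992  0.123 -0.   ] z [ 0.123 -0.992  0.   ] yaw of y deg 7.05
```

```bash
cat > cmd.py <<'E'
from h import *
import sys
L=[((0,-168,-142),-.5),((0,-84,-219),-.5),((0,15,-155),-.32)]
import os,json
if os.path.exists('L.json'): L=json.load(open('L.json'))
def state():
    p=np.array([227.618,-582.092,231.323]); yaw=np.radians(-68.65)
    for s,r in L:
        p=p+ax(yaw).T@np.array(s,float); yaw-=r
    return p,yaw
def ax(yaw):
    y=np.array([np.cos(yaw),np.sin(yaw),0]); x=np.array([0,0,-1.]); return np.array([x,y,np.cross(x,y)])
# usage: cmd.py add x y z roll | cmd.py to X Y Z [yawdeg]
if __name__=='__main__':
    a=sys.argv
    if a[1]=='add':
        v=[float(q) for q in a[2:]]; L.append((v[:3],v[3])); json.dump(L,open('L.json','w'))
    p,yaw=state(); print('cmd',p.round(1),'yaw',np.degrees(yaw).round(2))
    o=robot.get_obs(); print('meas',o['tcp_pos'].round(1),'gap',round(float(o['finger_gap']),1),'F',o['ft_force'].round(1),'T',o['wrist_torque'].round(2),'t',round(o['clock'],2),'q7',o['q'][6].round(2))
    M=R.from_rotvec(o['tcp_rot']).as_matrix(); print('meas yaw',np.degrees(np.arctan2(M[1,1],M[0,1])).round(2),'tilt deg',np.degrees(np.arccos(-M[2,0])).round(2))
    if a[1]=='to' or 'to' in a:
        i=a.index('to'); T=np.array([float(q) for q in a[i+1:i+4]]); print('slide',(ax(yaw)@(T-p)).round(1), 'roll',(yaw-np.radians(float(a[i+4]))).round(3) if len(a)>i+4 else '')
E
python3 cmd.py to 511.5 250 110 20
```

```text
cmd [420.4  -3.2 231.3] yaw 6.98
meas [420.3  -2.8 231.3] gap 85.2 F [-0.  -0.1  0.5] T [-0.05  0.04  0.02] t 2.75 q7 -0.1
meas yaw 7.05 tilt deg 0.01
slide [ 121.3  121.2 -240.2] roll -0.227
```

Request:
play_rows([
  [0,20,-40],
  [0,40,-80],
  [20,60,-120],
  [50,80,-160],
  [80,100,-200],
], roll=[-0.04,-0.08,-0.13,-0.17,-0.2])

```text
clock: 3.25
tcp_pos: [494.5, 201.0, 154.7]
tcp_rot: [0.97, 1.342, -0.971]
ft_force: [0.9, -0.9, 0.2]
finger_gap: 85.2
```

```bash
python3 cmd.py add 80 100 -200 -.2 to 511.5 250 110 20
```

```text
Traceback (most recent call last):
  File "cmd.py", line 17, in <module>
    v=[float(q) for q in a[2:]]; L.append((v[:3],v[3])); json.dump(L,open('L.json','w'))
       ~~~~~^^^
ValueError: could not convert string to float: 'to'
```

```bash
sed -i 's/a\[2:\]\]/a[2:6]]/' cmd.py; python3 cmd.py add 80 100 -200 -.2 to 511.5 250 110 20
```

```text
cmd [495.3 207.5 151.3] yaw 18.44
meas [494.5 201.  154.7] gap 85.2 F [ 0.9 -0.9  0.2] T [-0.07 -0.04 -0.01] t 3.25 q7 -0.49
meas yaw 18.3 tilt deg 0.09
slide [ 41.3  28.8 -35.2] roll -0.027
```

Request:
play_rows([
  [20,14,-18],
  [41,29,-35],
  [41,29,-35],
  [41,29,-35],
], roll=[-0.02,-0.03,-0.03,-0.03])

```text
clock: 3.65
tcp_pos: [509.6, 242.3, 114.0]
tcp_rot: [0.946, 1.355, -0.949]
ft_force: [-0.0, -1.3, 0.3]
finger_gap: 85.2
```

```bash
python3 cmd.py add 41 29 -35 -.03; python3 look.py w3; python3 cmd.py x; python3 -c "
from station import robot
for n in ('cover',):
  print([(q['confidence'],q['extent']) for q in robot.search_frame(n,'wrist')])"
```

```text
cmd [511.8 249.9 110.3] yaw 20.16
meas [509.6 242.3 114. ] gap 85.2 F [-0.  -1.3  0.3] T [-0.03  0.02  0.  ] t 3.65 q7 -0.55
meas yaw 20.07 tilt deg 0.12
[509.9 242.  114.7] 0.021 [485.  310.9 256.6] [-0.2861 -0.0487  0.3483] 3.7
cmd [511.8 249.9 110.3] yaw 20.16
meas [510.1 242.1 115.1] gap 85.6 F [-0.1  0.2  1.1] T [-0.03  0.01 -0.01] t 3.75 q7 -0.55
meas yaw 20.02 tilt deg 0.07
[(0.96, [259.3, 177.2, 134.6, 132.0])]
```

View pics/w3.png

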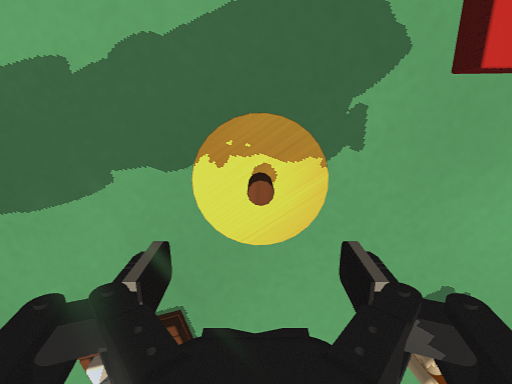

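```bash
cat > cov.py <<'E'
from h import *
cp=np.load('w3cp.npy',allow_pickle=True).item(); im=cv2.imread('pics/w3.png').astype(int)
b,g,r=[im[...,i] for i in range(3)]
ng=~((g>r*1.15)&(g>b*1.1)); m=np.zeros_like(ng); m[100:256,180:335]=ng[100:256,180:335]
con=contour(m); print(fitsil([cp],[con],np.r_[circ(61,11),circ(61,6)],np.array([511.,250])))
print('knob',back(cp,[261,190],41))
E
python3 cov.py; python3 cmd.py x
```

```text
(array([510.71804924, 251.30900525]), np.float64(1.546237091762163))
knob [[510.23519738 254.16036144  41.        ]]
cmd [511.8 249.9 110.3] yaw 20.16
meas [510.1 242.2 115.4] gap 85.5 F [-1.5  0.1  0.6] T [-0.02  0.02  0.02] t 3.8 q7 -0.55
meas yaw 20.02 tilt deg 0.08
```

```bash
python3 -c "
from st import *
print(go([511,251,15]),go([511,251,60]))"
```

```text
[100.3   3.7  -8.1] [55.3  3.8 -8. ]
```

Request:
play_rows([
  [30,4,-8],
  [60,4,-8],
  [85,4,-8],
  [100,4,-8],
  [100,4,-8],
], roll=[0,0,0,0,0])

```text
clock: 4.3
tcp_pos: [510.0, 251.3, 13.6]
tcp_rot: [0.945, 1.355, -0.949]
ft_force: [-0.8, -0.0, 0.4]
finger_gap: 85.3
```

```bash
python3 st.py; python3 look.py w4; python3 st.py
```

```text
t 4.3 tcp [510.  251.3  13.6] gap 85.3 F [-0.8 -0.   0.4] T [-0.    0.01 -0.03]
q [-0.17  0.68 -0.54  1.88  0.51  0.72 -0.66]
x [-0.002 -0.002 -1.   ] y [ 0.939  0.344 -0.002] z [ 0.344 -0.939  0.001] yaw of y deg 20.1
[510.6 252.1  14.8] 0.022 [485.6 320.8 156.8] [-0.2853 -0.0489  0.3497] 4.35
t 4.4 tcp [511.1 252.7  15.6] gap 85.4 F [ 0.2 -0.5  0.2] T [0.05 0.02 0.05]
q [-0.17  0.68 -0.54  1.88  0.51  0.73 -0.66]
x [ 0.001  0.    -1.   ] y [0.939 0.344 0.001] z [ 0.344 -0.939  0.   ] yaw of y deg 20.13
```

View pics/w4.png

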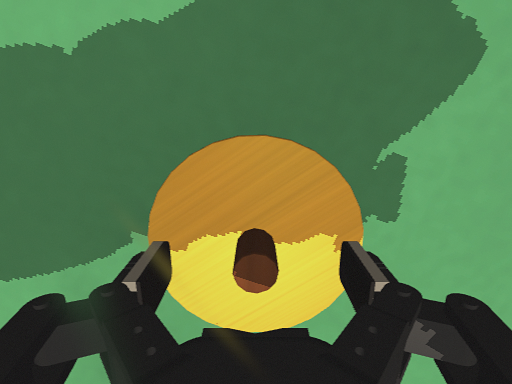

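```bash
python3 -c "
from h import *
cp=np.load('w4cp.npy',allow_pickle=True).item()
print(back(cp,[256,273],41),robot.get_obs()['tcp_pos'])"
```

```text
[[510.94153633 252.4789091   41.        ]] [511.11804545 252.69978585  15.5800431 ]
```

Request:
play_rows([
  [0,0,0],
  [0,0,0],
  [0,0,0],
  [0,0,0],
  [0,0,0],
], roll=[0,0,0,0,0], fingers=1)

```text
clock: 4.9
tcp_pos: [510.7, 252.8, 15.2]
tcp_rot: [0.946, 1.355, -0.946]
ft_force: [-1.0, -1.3, 5.8]
finger_gap: 19.8
```

Request:
play_rows([
  [0,0,0],
  [0,0,0],
], roll=[0,0])

```text
clock: 5.1
tcp_pos: [510.7, 252.9, 15.1]
tcp_rot: [0.946, 1.355, -0.946]
ft_force: [-0.6, -1.1, 5.2]
finger_gap: 20.1
```

```bash
python3 look.py w5; python3 st.py
```

```text
[510.7 252.8  15.1] 0.002 [485.5 321.5 157.2] [-0.285  -0.0499  0.3503] 5.15
t 5.2 tcp [510.7 252.9  15.1] gap 19.9 F [-0.8 -1.8  5. ] T [-0.28  0.31 -0.01]
q [-0.17  0.68 -0.54  1.88  0.51  0.73 -0.66]
x [ 0.001 -0.    -1.   ] y [0.939 0.345 0.   ] z [ 0.345 -0.939  0.   ] yaw of y deg 20.16
```

View pics/w5.png

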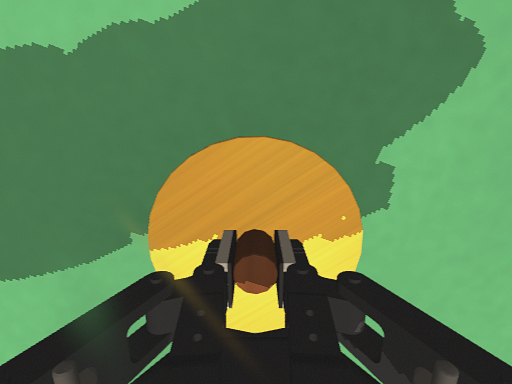

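Request:
play_rows([
  [-15,0,0],
  [-50,0,0],
  [-90,0,0],
  [-130,0,0],
  [-165,0,0],
], roll=[0,0,0,0,0])

```text
clock: 5.7
tcp_pos: [510.2, 253.0, 182.5]
tcp_rot: [0.947, 1.355, -0.945]
ft_force: [0.7, -0.6, -2.2]
finger_gap: 20.1
```

Request:
play_rows([
  [-20,0,0],
  [-25,0,0],
  [-25,0,0],
], roll=[0,0,0])

```text
clock: 6.0
tcp_pos: [510.5, 252.7, 205.2]
tcp_rot: [0.947, 1.355, -0.945]
ft_force: [-0.2, 1.1, -2.7]
finger_gap: 20.2
```

```bash
python3 look.py w6; python3 st.py; python3 -c "
from st import *
print(go([488,-252,205]))"
```

```text
[510.1 252.4 204. ] 0.021 [485.1 321.1 346. ] [-0.2853 -0.0486  0.3505] 6.05
t 6.1 tcp [509.9 252.2 203.4] gap 20.2 F [-0.5 -0.3 -2. ] T [-0.    0.03  0.04]
q [-0.07  0.46 -0.68  1.71  0.32  1.09 -0.49]
x [-0.002 -0.001 -1.   ] y [ 0.939  0.345 -0.002] z [ 0.345 -0.939  0.   ] yaw of y deg 20.16
[  -1.  -194.3  465.7]
```

View pics/w6.png

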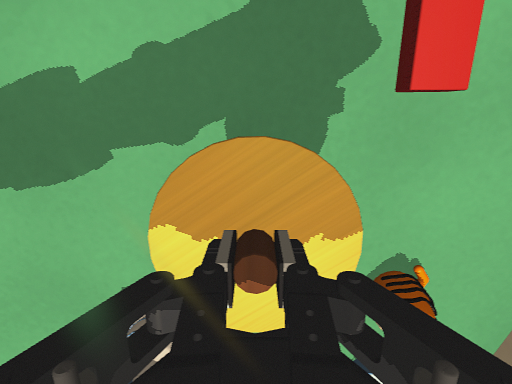

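```bash
python3 -c "
from st import *
g=go([488,-385,206]);print(g)
for i in range(1,17): print(i,(g*i/16).round())"
```

```text
[  -1.9 -240.2  590.6]
1 [ -0. -15.  37.]
2 [ -0. -30.  74.]
3 [ -0. -45. 111.]
4 [ -0. -60. 148.]
5 [ -1. -75. 185.]
6 [ -1. -90. 221.]
7 [  -1. -105.  258.]
8 [  -1. -120.  295.]
9 [  -1. -135.  332.]
10 [  -1. -150.  369.]
11 [  -1. -165.  406.]
12 [  -1. -180.  443.]
13 [  -2. -195.  480.]
14 [  -2. -210.  517.]
15 [  -2. -225.  554.]
16 [  -2. -240.  591.]
```

Keep yaw fixed so the same axes hold for the following calls.

Request:
play_rows([
  [0,-10,25],
  [-1,-25,60],
  [-1,-40,97],
  [-2,-55,134],
  [-2,-70,171],
], roll=[0,0,0,0,0])

```text
clock: 6.6
tcp_pos: [502.6, 66.4, 205.1]
tcp_rot: [0.945, 1.358, -0.948]
ft_force: [1.6, 0.2, -1.4]
finger_gap: 20.2
```

Request:
play_rows([
  [0,-15,37],
  [0,-30,74],
  [0,-45,111],
  [0,-60,148],
  [0,-75,185],
], roll=[0,0,0,0,0])

```text
clock: 7.1
tcp_pos: [495.9, -132.9, 205.1]
tcp_rot: [0.946, 1.358, -0.947]
ft_force: [0.5, -0.6, -2.3]
finger_gap: 20.2
```

Request:
play_rows([
  [0,-15,37],
  [0,-30,74],
  [0,-45,111],
  [0,-60,148],
  [0,-75,185],
], roll=[0,0,0,0,0])

```text
clock: 7.6
tcp_pos: [489.4, -332.1, 204.8]
tcp_rot: [0.946, 1.359, -0.947]
ft_force: [0.4, -0.6, -1.6]
finger_gap: 20.0
```

Request:
play_rows([
  [0,-16,40],
  [0,-20,50],
  [0,-20,50],
  [0,-20,50],
], roll=[0,0,0,0])

```text
clock: 8.0
tcp_pos: [488.7, -383.3, 205.2]
tcp_rot: [0.947, 1.358, -0.945]
ft_force: [0.0, 0.1, -1.6]
finger_gap: 20.3
```

```bash
python3 look.py w7; python3 st.py; python3 -c "
from st import *
print(go([488,-252,205]))"
```

```text
[ 489.2 -382.7  205.7] 0.013 [ 464.  -314.4  347.9] [-0.2827 -0.0491  0.3525] 8.05
t 8.1 tcp [ 489.4 -382.6  206.1] gap 20.4 F [ 1.  -0.1 -2. ] T [0.05 0.01 0.05]
q [ 0.92  0.51 -0.51  1.58  0.27  1.13  0.7 ]
x [-0.001  0.001 -1.   ] y [ 0.938  0.347 -0.   ] z [ 0.347 -0.938 -0.001] yaw of y deg 20.31
[   1.3   44.1 -123. ]
```

View pics/w7.png

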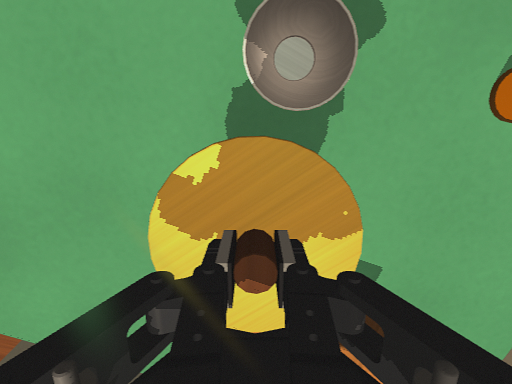

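```bash
cat > bw.py <<'E'
from h import *
cp=np.load('w7cp.npy',allow_pickle=True).item(); im=cv2.imread('pics/w7.png').astype(int)
b,g,r=[im[...,i] for i in range(3)]
ng=~((g>r*1.12)&(g>b*1.1))
m=np.zeros_like(ng); m[0:125,225:380]=ng[0:125,225:380]; con=contour(m); con=con[con[:,1]>1]
d=cv2.cvtColor(cv2.imread('pics/w7.png'),cv2.COLOR_BGR2RGB)
x,e=fitsil([cp],[con],circ(55,50),np.array([488.,-252])); print('bowl',x,e)
P=back(cp,con+0.0,50); s=least_squares(lambda v:np.hypot(P[:,0]-v[0],P[:,1]-v[1])-v[2],[488,-252,55],loss='soft_l1'); print('free',s.x)
m=np.zeros_like(ng); m[130:250,135:380]=ng[130:250,135:380]; con=contour(m)
con=con[(con[:,1]<235)&(con[:,1]>133)]
for z in (200,202,204):
  P=back(cp,con,z); s=least_squares(lambda v:np.hypot(P[:,0]-v[0],P[:,1]-v[1])-v[2],[489,-382,61],loss='soft_l1'); print(z,'cover',s.x,np.std(s.fun))
E
python3 bw.py; python3 st.py
```

```text
bowl [ 484.53145986 -249.5172347 ] 1.4934911255048808
free [ 485.05664165 -250.68158975   53.95457305]
200 cover [ 489.3523434  -383.60152483   60.29682517] 0.18402194270189928
202 cover [ 489.00978536 -382.66603263   59.4815787 ] 0.18153385568079114
204 cover [ 488.6672279  -381.73054144   58.66633244] 0.17904576982044287
t 8.1 tcp [ 489.4 -382.6  206.1] gap 20.4 F [ 1.  -0.1 -2. ] T [0.05 0.01 0.05]
q [ 0.92  0.51 -0.51  1.58  0.27  1.13  0.7 ]
x [-0.001  0.001 -1.   ] y [ 0.938  0.347 -0.   ] z [ 0.347 -0.938 -0.001] yaw of y deg 20.31
```

```bash
python3 -c "
from st import *
print(go([486,-250.2,205]),go([486,-250.2,85]))"
```

```text
[   1.3   42.8 -125.4] [ 121.3   42.8 -125.2]
```

Request:
play_rows([
  [0,10,-28],
  [1,23,-66],
  [1,35,-104],
  [1,43,-125],
  [20,43,-125],
], roll=[0,0,0,0,0])

```text
clock: 8.6
tcp_pos: [488.5, -246.8, 189.2]
tcp_rot: [0.941, 1.354, -0.938]
ft_force: [1.0, -0.2, -2.2]
finger_gap: 20.2
```

Request:
play_rows([
  [35,0,0],
  [70,0,0],
  [98,0,0],
  [98,0,0],
  [98,0,0],
], roll=[0,0,0,0,0])

```text
clock: 9.1
tcp_pos: [486.6, -251.5, 89.2]
tcp_rot: [0.945, 1.356, -0.945]
ft_force: [1.0, -0.4, -1.2]
finger_gap: 20.2
```

```bash
python3 look.py w8;  python3 -c "
from st import *
im=robot.grab_frame('scene');a=im[190:280,50:170,::-1];cv2.imwrite('pics/s8.png',cv2.resize(a,None,fx=4,fy=4))
im=robot.grab_frame('top');a=im[190:300,340:470,::-1];cv2.imwrite('pics/t8.png',cv2.resize(a,None,fx=4,fy=4))
print(go([486,-250.2,60]))"; python3 st.py
```

```text
[ 487.3 -252.    90.1] 0.015 [ 461.8 -183.3  232. ] [-0.2855 -0.0511  0.3515] 9.15
[30.4 -0.8 -2.7]
t 9.3 tcp [ 487.4 -252.8   90.3] gap 20.0 F [ 0.6  0.2 -1.2] T [ 0.05  0.03 -0.01]
q [ 0.75  0.53 -0.51  1.89  0.35  0.81  0.41]
x [ 0.003 -0.001 -1.   ] y [0.939 0.345 0.002] z [ 0.345 -0.939  0.002] yaw of y deg 20.18
```

View pics/s8.png

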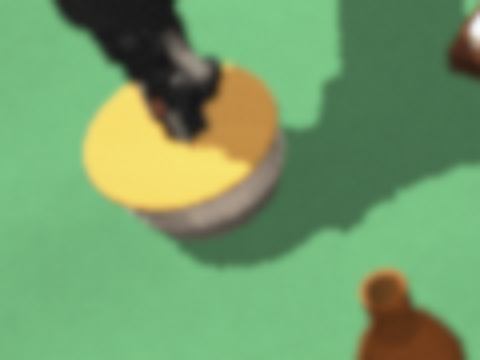

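View pics/w8.png

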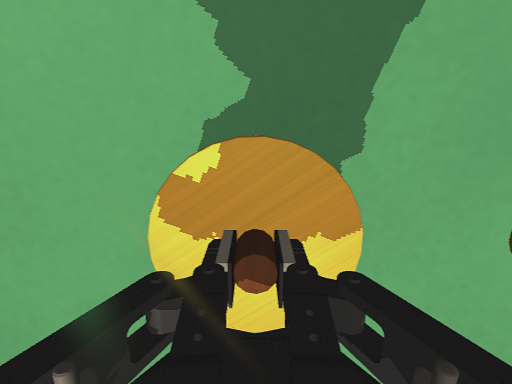

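Request:
play_rows([
  [10,-1,-2],
  [20,-1,-2],
  [27,-1,-2],
  [30,-1,-2],
  [30,-1,-2],
], roll=[0,0,0,0,0])

```text
clock: 9.8
tcp_pos: [484.1, -251.0, 59.1]
tcp_rot: [0.945, 1.356, -0.947]
ft_force: [-7.1, 1.3, 14.4]
finger_gap: 20.2
```

```bash
python3 look.py w9; python3 st.py
```

```text
[ 484.1 -251.    59.1] 0.002 [ 459.2 -182.3  201.2] [-0.2851 -0.0482  0.3506] 9.85
t 9.9 tcp [ 484.1 -251.    59.1] gap 20.4 F [-5.8  1.9 14.3] T [0.32 1.35 0.02]
q [ 0.73  0.57 -0.49  1.92  0.38  0.75  0.38]
x [-0.001 -0.001 -1.   ] y [ 0.939  0.345 -0.001] z [ 0.345 -0.939  0.   ] yaw of y deg 20.16
```

```bash
python3 -c "
from st import *
im=robot.grab_frame('scene');a=im[190:280,50:170,::-1];A=cv2.resize(a,None,fx=3.3,fy=4,interpolation=2)
im=robot.grab_frame('top');a=im[200:290,345:465,::-1];B=cv2.resize(a,None,fx=3.3,fy=4,interpolation=2);cv2.imwrite('pics/s9.png',np.hstack([A,B]))"; python3 st.py
```

```text
t 10.0 tcp [ 484.1 -251.    59.1] gap 20.2 F [-6.4  1.2 14.2] T [ 0.27  1.37 -0.02]
q [ 0.73  0.57 -0.49  1.92  0.38  0.75  0.38]
x [-0.001 -0.    -1.   ] y [ 0.939  0.345 -0.001] z [ 0.345 -0.939  0.   ] yaw of y deg 20.16
```

View pics/s9.png

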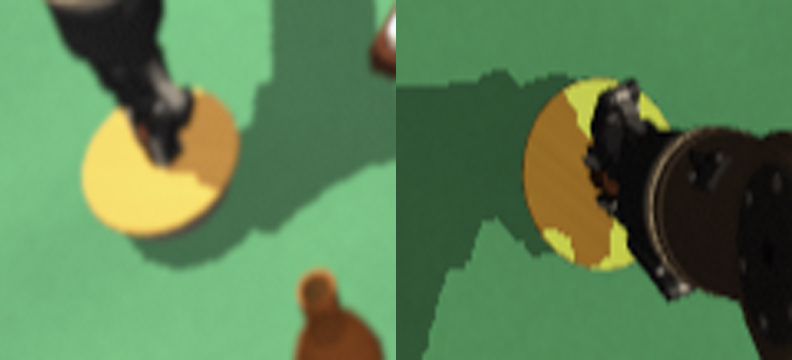

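Request:
play_rows([
  [-1,0,0],
  [-1,0,0],
], roll=[0,0])

```text
clock: 10.2
tcp_pos: [484.6, -251.0, 59.3]
tcp_rot: [0.946, 1.356, -0.946]
ft_force: [0.0, 0.2, -2.2]
finger_gap: 20.5
```

Request:
play_rows([
  [0,0,0],
  [0,0,0],
  [0,0,0],
  [0,0,0],
  [0,0,0],
], roll=[0,0,0,0,0], fingers=-1)

```text
clock: 10.7
tcp_pos: [484.7, -251.1, 59.6]
tcp_rot: [0.946, 1.355, -0.946]
ft_force: [0.4, 0.1, 0.6]
finger_gap: 85.4
```

```bash
python3 look.py w10; python3 st.py
```

```text
[ 484.6 -251.1   59.6] 0.002 [ 459.5 -182.4  201.7] [-0.2849 -0.0495  0.3504] 10.75
t 10.8 tcp [ 484.6 -251.1   59.6] gap 85.3 F [-0.4 -0.   0.2] T [-0.04  0.07 -0.03]
q [ 0.73  0.57 -0.49  1.92  0.38  0.75  0.38]
x [ 0. -0. -1.] y [ 0.939  0.345 -0.   ] z [ 0.345 -0.939  0.   ] yaw of y deg 20.16
```

View pics/w10.png

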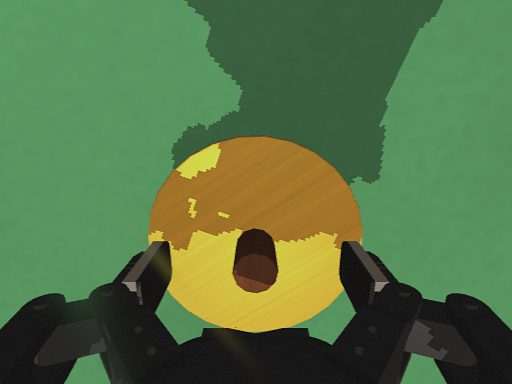

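Request:
play_rows([
  [-20,0,0],
  [-50,0,0],
  [-90,0,0],
  [-130,0,0],
  [-150,0,0],
], roll=[0,0,0,0,0])

```text
clock: 11.3
tcp_pos: [485.9, -251.2, 213.1]
tcp_rot: [0.946, 1.351, -0.945]
ft_force: [0.5, 0.1, -1.0]
finger_gap: 85.6
```

```bash
python3 st.py; python3 -c "
from st import *
print(go([469,10.5,215]))"
```

```text
t 11.3 tcp [ 485.9 -251.2  213.1] gap 85.6 F [ 0.5  0.1 -1. ] T [ 0.06 -0.02  0.01]
q [ 0.81  0.39 -0.57  1.76  0.24  1.06  0.51]
x [ 0.004 -0.002 -1.   ] y [0.939 0.345 0.003] z [ 0.345 -0.939  0.003] yaw of y deg 20.18
[  -2.4   74.4 -251.4]
```

Request:
play_rows([
  [-4,10,-36],
  [-5,21,-72],
  [-5,32,-108],
  [-5,43,-144],
  [-5,54,-180],
], roll=[0.1,0.21,0.32,0.43,0.54])

```text
clock: 11.8
tcp_pos: [472.9, -62.0, 214.8]
tcp_rot: [1.35, 1.111, -1.35]
ft_force: [0.4, 0.7, 0.4]
finger_gap: 85.3
```

```bash
python3 st.py; python3 -c "
from st import *
print(go([469,10.5,215]))"
```

```text
t 11.8 tcp [472.9 -62.  214.8] gap 85.3 F [0.4 0.7 0.4] T [ 0.02 -0.03 -0.01]
q [ 0.47  0.27 -0.55  1.91  0.16  1.01 -0.34]
x [ 0. -0. -1.] y [ 0.981 -0.192  0.   ] z [-0.192 -0.981  0.   ] yaw of y deg -11.04
[ -0.2 -17.8 -70.4]
```

Request:
play_rows([
  [0,-9,-36],
  [0,-18,-68],
  [0,-18,-70],
  [0,-18,-70],
  [0,-18,-70],
], roll=[0.1,0.2,0.25,0.25,0.25])

```text
clock: 12.3
tcp_pos: [468.7, 8.1, 214.6]
tcp_rot: [1.523, 0.969, -1.523]
ft_force: [0.8, -0.7, 0.4]
finger_gap: 85.6
```

```bash
python3 look.py w11; python3 st.py
```

```text
[468.7   7.8 214.5] 0.011 [499.4  74.1 356.5] [-0.2844  0.0654 -0.4336] 12.35
t 12.4 tcp [468.7   7.7 214.5] gap 85.4 F [-0.9  0.1 -0.1] T [ 0.01 -0.01  0.04]
q [ 0.32  0.25 -0.54  1.93  0.15  1.   -0.73]
x [-0. -0. -1.] y [ 0.905 -0.425 -0.   ] z [-0.425 -0.905  0.   ] yaw of y deg -25.12
```

View pics/w11.png

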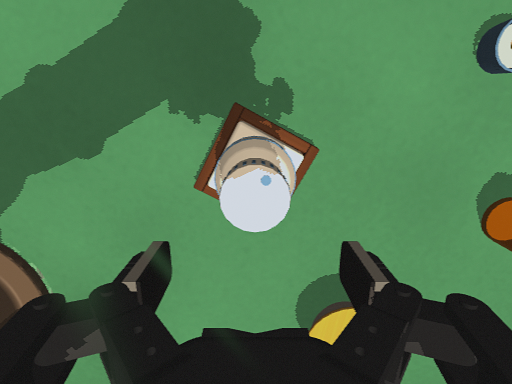

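```bash
python3 - <<'E'
from h import *
cp=np.load('w11cp.npy',allow_pickle=True).item(); im=cv2.imread('pics/w11.png')
g=im.astype(int); m=(g.min(2)>190); m2=np.zeros_like(m); m2[150:240,210:300]=m[150:240,210:300]
con=contour(m2); con=con[con[:,1]>196]  # lower half
P=back(cp,con,142); s=least_squares(lambda v:np.hypot(P[:,0]-v[0],P[:,1]-v[1])-v[2],[469,10,28],loss='soft_l1'); print(s.x,np.std(s.fun),len(con))
s=least_squares(lambda v:np.hypot(P[:,0]-v[0],P[:,1]-v[1])-28.2,[469,10],loss='soft_l1'); print(s.x,np.std(s.fun))
print(con[:,0].min(),con[:,0].max(),con[:,1].max())
print(back(cp,[255.3,196.5],142))
E
python3 st.py;python3 -c "
from st import *
print(go([468.5,10.5,160]),go([468.5,10.5,108]))"
```

```text
[469.10070908  11.40509217  26.88567621] 0.26960083043512234 99
[469.78502408  12.9005143 ] 0.6166436558788045
220 289 231
[[470.72370927  13.32865449 142.        ]]
t 12.4 tcp [468.7   7.7 214.5] gap 85.4 F [-0.9  0.1 -0.1] T [ 0.01 -0.01  0.04]
q [ 0.32  0.25 -0.54  1.93  0.15  1.   -0.73]
x [-0. -0. -1.] y [ 0.905 -0.425 -0.   ] z [-0.425 -0.905  0.   ] yaw of y deg -25.12
[54.5 -1.4 -2.5] [106.5  -1.4  -2.5]
```

Request:
play_rows([
  [30,0,-3],
  [58,0,-3],
  [64,0,-3],
  [64,0,-3],
  [64,0,-3],
], roll=[0,0,0,0,0])

```text
clock: 12.9
tcp_pos: [470.6, 11.2, 151.6]
tcp_rot: [1.525, 0.968, -1.523]
ft_force: [-0.2, -0.2, 0.9]
finger_gap: 85.4
```

```bash
python3 look.py w12; python3 st.py
```

```text
[470.8  11.3 151.8] 0.005 [501.3  77.5 293.9] [-0.2835  0.0637 -0.4345] 12.95
t 13.0 tcp [470.9  11.3 151.8] gap 85.5 F [0.1 0.5 0.1] T [0.02 0.   0.  ]
q [ 0.29  0.33 -0.53  2.01  0.22  0.86 -0.8 ]
x [ 0.002 -0.    -1.   ] y [ 0.905 -0.424  0.002] z [-0.424 -0.905 -0.001] yaw of y deg -25.12
```

View pics/w12.png

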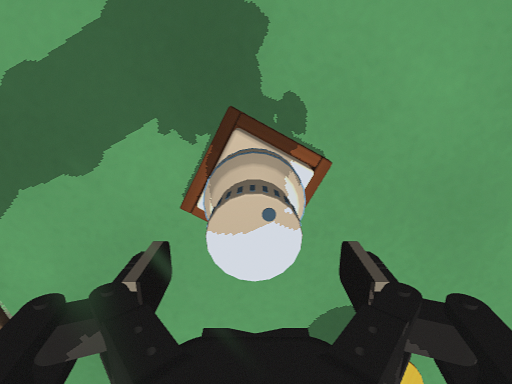

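Run:
```python
from h import *
cp=np.load('w12cp.npy',allow_pickle=True).item(); im=cv2.imread('pics/w12.png').astype(int)
b,g,r=[im[...,i] for i in range(3)]
ng=~((g>r*1.12)&(g>b*1.1)); m=np.zeros_like(ng); m[100:300,180:340]=ng[100:300,180:340]
con=contour(m); con=con[(con[:,1]>235)]
P=back(cp,con,142); 
for z in(140,142,144):
  P=back(cp,con,z)
  s=least_squares(lambda v:np.hypot(P[:,0]-v[0],P[:,1]-v[1])-v[2],[469,10,28],loss='soft_l1'); print(z,s.x,np.std(s.fun),len(con))
o=robot.get_obs(); M=R.from_rotvec(o['tcp_rot']).as_matrix()
print('in tool', M.T@(np.r_[s.x[:2],132]-o['tcp_pos']), o['tcp_pos'])
print(proj(cp,o['tcp_pos']+[0,0,-9.8]))
```

```text
140 [469.11090399  10.92203533  27.91750776] 0.21417047576362314 133
142 [469.52926687  11.78731813  27.5547009 ] 0.2113870381247675 133
144 [469.94762949  12.65260053  27.1918935 ] 0.20860360083820878 133
in tool [19.81502069 -1.41175305 -0.7822126 ] [470.85251471  11.34515633 151.81695538]
[[256.00143147 238.43577939]]
```

Request:
play_rows([
  [15,-1,0],
  [30,-1,0],
  [42,-1,0],
  [45,-1,0],
  [45,-1,0],
], roll=[0,0,0,0,0])

```text
clock: 13.5
tcp_pos: [469.0, 11.9, 105.6]
tcp_rot: [1.524, 0.969, -1.524]
ft_force: [0.1, -0.3, 0.3]
finger_gap: 85.5
```

```bash
python3 look.py w13; python3 st.py;  python3 -c "
from st import *
im=robot.grab_frame('scene');a=im[130:230,120:250,::-1];cv2.imwrite('pics/s13.png',cv2.resize(a,None,fx=5,fy=5,interpolation=2))"
```

```text
[469.3  11.9 106. ] 0.007 [500.   78.1 248. ] [-0.2838  0.065  -0.4339] 13.55
t 13.6 tcp [469.5  11.9 106.1] gap 85.4 F [-0.3 -0.6 -0.4] T [0.01 0.02 0.03]
q [ 0.26  0.39 -0.5   2.06  0.27  0.75 -0.85]
x [ 0.001  0.    -1.   ] y [ 0.906 -0.424  0.001] z [-0.424 -0.906 -0.   ] yaw of y deg -25.1
```

View pics/w13.png

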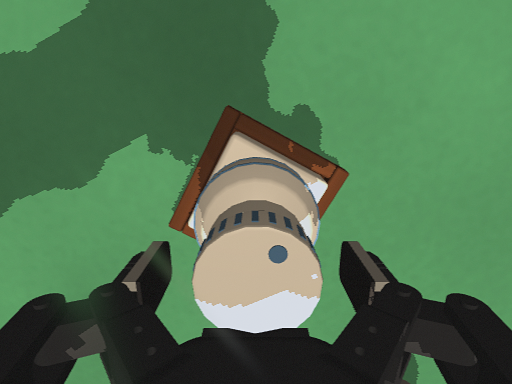

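View pics/s13.png

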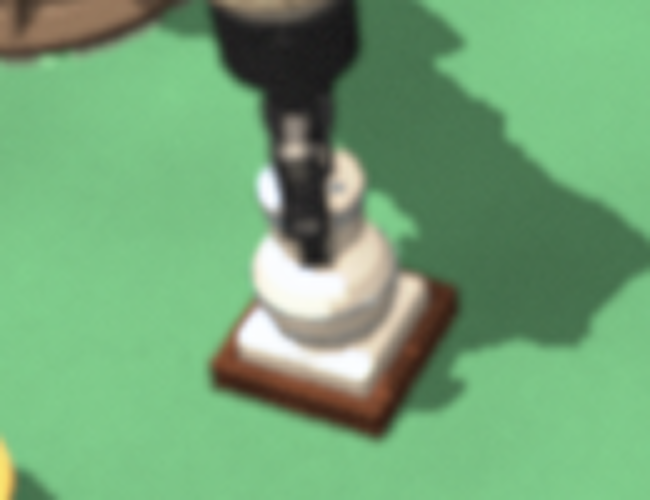

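Request:
play_rows([
  [0,0,0],
  [0,0,0],
  [0,0,0],
  [0,0,0],
], roll=[0,0,0,0], fingers=1)

```text
clock: 14.05
tcp_pos: [469.6, 11.7, 106.1]
tcp_rot: [1.525, 0.968, -1.523]
ft_force: [-0.5, -0.9, 5.7]
finger_gap: 56.0
```

```bash
python3 look.py w14; python3 st.py
```

```text
[469.6  11.7 106.1] 0.002 [500.2  78.  248.2] [-0.2839  0.0643 -0.4343] 14.1
t 14.15 tcp [469.6  11.7 106.1] gap 55.9 F [ 1.  -0.6  6.3] T [-0.12  0.22  0.04]
q [ 0.26  0.39 -0.5   2.06  0.27  0.75 -0.85]
x [ 0.001 -0.    -1.   ] y [ 0.905 -0.424  0.001] z [-0.424 -0.905 -0.   ] yaw of y deg -25.11
```

View pics/w14.png

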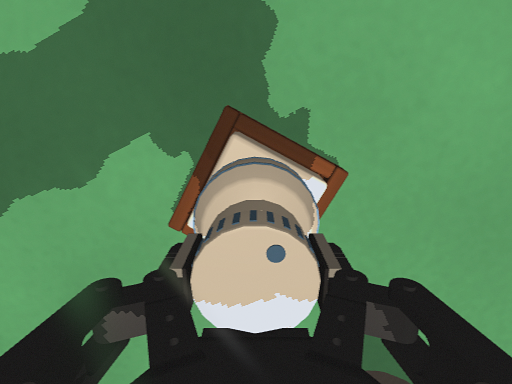

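Request:
play_rows([
  [0,0,0],
  [0,0,0],
  [0,0,0],
  [0,0,0],
  [0,0,0],
], roll=[-0.05,-0.12,-0.2,-0.28,-0.35])

```text
clock: 14.65
tcp_pos: [469.5, 11.9, 106.1]
tcp_rot: [1.273, 1.167, -1.271]
ft_force: [-0.1, 0.8, 6.2]
finger_gap: 55.6
```

```bash
python3 look.py w15; python3 st.py
```

```text
[469.5  11.9 106.1] 0.101 [475.2  84.7 248.2] [-0.2879  0.0127 -0.0798] 14.7
t 14.75 tcp [469.5  11.9 106.1] gap 55.4 F [-0.3 -0.1  7.4] T [-0.08  0.37  0.26]
q [ 0.32  0.41 -0.59  2.05  0.32  0.77 -0.55]
x [ 0.001  0.    -1.   ] y [ 0.996 -0.086  0.001] z [-0.086 -0.996 -0.   ] yaw of y deg -4.92
```

View pics/w15.png

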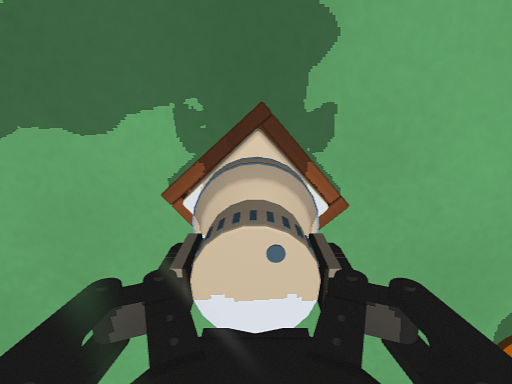

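Request:
play_rows([
  [0,0,0],
  [0,0,0],
  [0,0,0],
  [0,0,0],
  [0,0,0],
], roll=[-0.08,-0.16,-0.24,-0.32,-0.4])

```text
clock: 15.25
tcp_pos: [469.3, 11.9, 106.2]
tcp_rot: [0.975, 1.341, -0.974]
ft_force: [-1.9, 0.2, 11.8]
finger_gap: 55.4
```

```bash
python3 st.py
```

```text
t 15.25 tcp [469.3  11.9 106.2] gap 55.4 F [-1.9  0.2 11.8] T [-0.12  0.7  -0.28]
q [ 0.4   0.43 -0.69  2.05  0.39  0.79 -0.21]
x [ 0.001 -0.    -1.   ] y [0.951 0.309 0.001] z [ 0.309 -0.951  0.   ] yaw of y deg 18.02
```

Request:
play_rows([
  [0,0,0],
  [0,0,0],
  [0,0,0],
  [0,0,0],
  [0,0,0],
], roll=[-0.06,-0.13,-0.2,-0.27,-0.34])

```text
clock: 15.75
tcp_pos: [470.1, 12.2, 107.2]
tcp_rot: [0.715, 1.447, -0.714]
ft_force: [-2.6, -0.3, 21.8]
finger_gap: 55.5
```

```bash
python3 look.py w16; python3 st.py
```

```text
[470.2  12.2 107.1] 0.104 [425.2  70.2 249.1] [-0.2781 -0.0964  0.6551] 15.8
t 15.85 tcp [470.2  12.2 107.1] gap 55.6 F [-3.8 -1.  21.9] T [-0.28  0.85  0.05]
q [ 0.46  0.46 -0.77  2.04  0.44  0.81  0.08]
x [ 0.003 -0.    -1.   ] y [0.793 0.609 0.002] z [ 0.609 -0.793  0.002] yaw of y deg 37.5
```

View pics/w16.png

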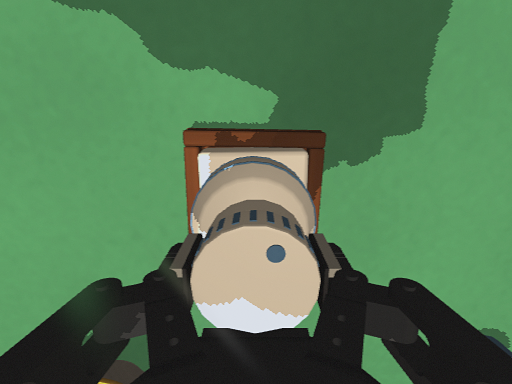

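Request:
play_rows([
  [0,0,0],
  [0,0,0],
  [0,0,0],
  [0,0,0],
], roll=[-0.05,-0.1,-0.14,-0.14])

```text
clock: 16.25
tcp_pos: [470.3, 12.4, 107.2]
tcp_rot: [0.608, 1.481, -0.607]
ft_force: [-3.8, -0.5, 21.0]
finger_gap: 56.1
```

```bash
python3 look.py w17; python3 st.py
```

```text
[470.3  12.4 107.2] 0.008 [418.1  63.8 249.1] [-0.2734 -0.1161  0.7874] 16.3
t 16.35 tcp [470.3  12.3 107.2] gap 55.7 F [-2.9 -0.2 21.4] T [-0.19  0.84  0.11]
q [ 0.48  0.47 -0.81  2.04  0.47  0.82  0.19]
x [ 0.003 -0.    -1.   ] y [0.702 0.712 0.002] z [ 0.712 -0.702  0.002] yaw of y deg 45.4
```

View pics/w17.png

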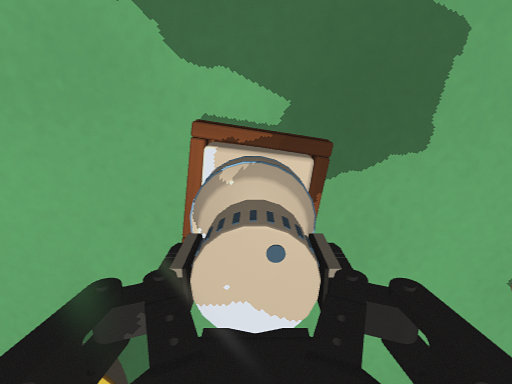

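Request:
play_rows([
  [-1,0,0],
  [-2,0,0],
  [-4,0,0],
  [-6,0,0],
  [-6,0,0],
], roll=[0,0,0,0,0])

```text
clock: 16.85
tcp_pos: [468.9, 11.7, 111.6]
tcp_rot: [0.609, 1.484, -0.609]
ft_force: [-0.6, 0.1, -0.5]
finger_gap: 55.7
```

```bash
python3 look.py w18; python3 st.py
```

```text
[468.9  11.8 111.5] 0.003 [417.2  63.2 253.6] [-0.2721 -0.1133  0.7871] 16.9
t 16.95 tcp [468.9  11.7 111.5] gap 55.6 F [-0.5  0.2 -1.3] T [-0.03  0.03 -0.01]
q [ 0.49  0.46 -0.82  2.04  0.46  0.83  0.2 ]
x [-0. -0. -1.] y [ 0.703  0.712 -0.   ] z [ 0.712 -0.703 -0.   ] yaw of y deg 45.37
```

View pics/w18.png

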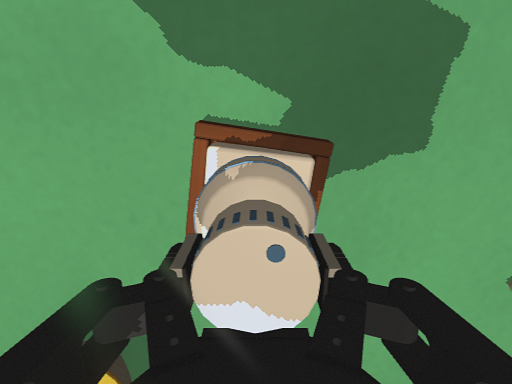

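Request:
play_rows([
  [-4,0,0],
  [-9,0,0],
  [-14,0,0],
  [-19,0,0],
  [-24,0,0],
], roll=[0,0,0,0,0])

```text
clock: 17.45
tcp_pos: [469.2, 11.8, 136.2]
tcp_rot: [0.609, 1.483, -0.609]
ft_force: [0.8, -0.2, 0.1]
finger_gap: 55.6
```

Request:
play_rows([
  [-5,0,0],
  [-8,0,0],
  [-8,0,0],
  [-8,0,0],
  [-8,0,0],
], roll=[0,0,0,0,0])

```text
clock: 17.95
tcp_pos: [468.9, 11.8, 143.4]
tcp_rot: [0.609, 1.484, -0.609]
ft_force: [0.0, -0.2, -0.9]
finger_gap: 55.4
```

```bash
python3 look.py w19; python3 st.py;  python3 -c "
from st import *
im=robot.grab_frame('scene');cv2.imwrite('pics/s19f.png',im[:,:,::-1]);a=im[130:230,120:250,::-1];cv2.imwrite('pics/s19.png',cv2.resize(a,None,fx=5,fy=5,interpolation=2))
im=robot.grab_frame('top');cv2.imwrite('pics/t19.png',im[:,:,::-1])"
```

```text
[468.9  11.8 143.4] 0.002 [417.1  63.3 285.5] [-0.2719 -0.1131  0.7872] 18.0
t 18.05 tcp [468.9  11.8 143.4] gap 55.8 F [ 0.7 -0.4 -1. ] T [0.02 0.02 0.03]
q [ 0.52  0.42 -0.85  2.    0.4   0.9   0.25]
x [-0. -0. -1.] y [ 0.702  0.712 -0.   ] z [ 0.712 -0.702 -0.   ] yaw of y deg 45.38
```

View pics/w19.png

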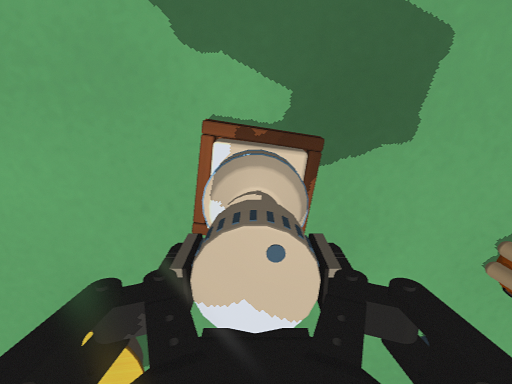

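View pics/s19.png

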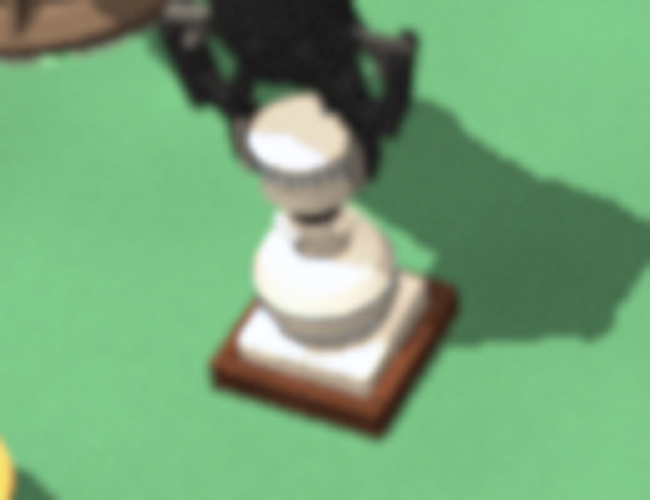

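View pics/t19.png

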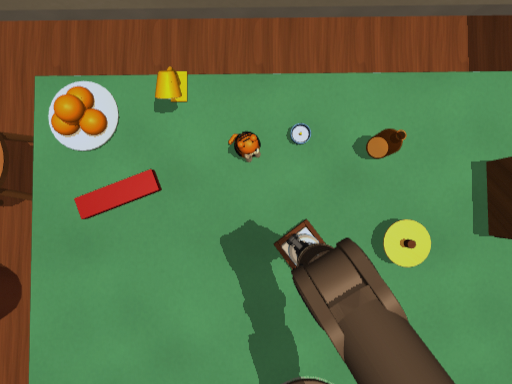

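View pics/s19f.png

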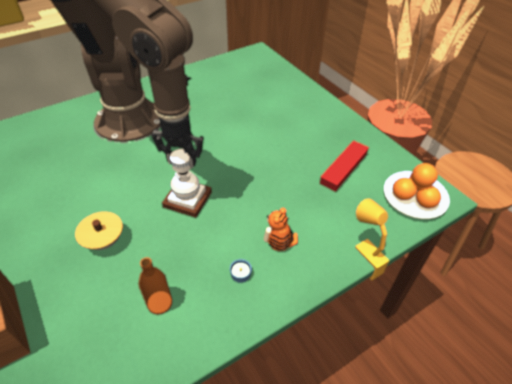

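Run:
```python
from h import *
for c,f in (('top','t19'),('scene','s19f')):
    im=cv2.imread(f'pics/{f}.png').astype(int); cp=robot.camera_params(c); b,g,r=[im[...,i] for i in range(3)]
    ye=(r>90)&(g>80)&(b<0.75*g)&(r>g*0.9); u=proj(cp,[[486,-251,55]])[0].astype(int); m=np.zeros_like(ye)
    m[u[1]-35:u[1]+35,u[0]-35:u[0]+35]=ye[u[1]-35:u[1]+35,u[0]-35:u[0]+35]
    P=back(cp,contour(m),55); s=least_squares(lambda v:np.hypot(P[:,0]-v[0],P[:,1]-v[1])-v[2],[486,-251,61],loss='soft_l1'); print(c,s.x,s.fun.std())
print(robot.get_obs()['ft_force'],robot.get_obs()['clock'])
```

```text
top [ 484.80716658 -252.3750821    59.63196233] 0.7646534667574841
scene [ 489.47098377 -253.46155657   61.86548992] 1.163047383942655
[-1.01438973 -0.15618698 -0.79182628] 18.15
```

```bash
python3 -c "
from station import robot
print(robot.job_done())"
```

```text
the job is handed in; nothing more can be done
None
```

The brass cover is on the bowl and released. The jar's lid is unscrewed and still held level over the open mouth. I handed the job in at about 18.2 s of the 54 s allowed; no verdict was reported.

- **Cover:** it came to rest at the height expected for a seated cover. The top camera puts it about 1 mm from the bowl's centre and the scene camera about 2 mm, well inside the 6 mm margin. The two cameras disagree with each other by about 4 mm in absolute position. I could only judge level by the cover's outline in the pictures.
- **Lid turn:** I turned the lid 70.5° anticlockwise with no slip in the grip. The jar may have moved in its stand by up to about 4°, so the turn relative to the jar is roughly 66–70°. The lid sprang free as expected.
- **Lid now:** the force on the gripper is about 1 N, which is the lid's own weight, so the jar was not lifted. I estimate the lid is 22 mm above the rim, give or take a millimetre or so, because it may have slipped a little in the grip when it sprang free.
- **Everything else:** the last pictures show the jar upright in its stand. The tiger, bottle, tea light and incense box look unmoved.
- **Forces:** the highest reading I saw at the wrist was about 22 N, against the 120 N limit.

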